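# Unstack the sample reels and hand each to its next station

### The arm

A 6-joint arm with a two-finger parallel gripper is mounted at the origin on the work surface. World frame = base frame: x ahead of the robot, y to its left, z up, the work surface at z = 0. Lengths are in m, angles in rad, forces in N, time in s.
With the tool pointing down it reaches from about 0.375 to 0.75 m from the base axis. Payload 9 kg.
Tool frame: the origin (TCP) lies on the centre line of the jaws, within the pads' length; the fingertips stand 19 mm ahead of it and the grasp point (between the pads) is the TCP; z points along the fingers, y is the line along which they close (so a half turn about z gives the same grasp; the last joint's range is limited). The gripper opens to 85 mm and grips with 20 to 120 N. Pads are 22 mm wide; open, the fingers measure 114 mm over their backs; the gripper's body (76 mm by 85 mm) begins 54 mm behind the grasp point. The pads swing forward as they close: fully open they stand 13 mm farther back than shut.
Start: joints at [1.066, 0.104, 0.097, 1.564, 0, 1.353], TCP at [0.17, 0.576, 0.25] pointing down, gripper open.
Joint ranges: [-2.99, 2.99], [-0.84, 1.86], [-1.1, 1.16], [-1.84, 2.11], [-1.51, 1.56], [-3.14, 3.14]. Speed limits (rad/s): [2.22, 2.22, 2.57, 3.14, 3.14, 3.14].

### API

Orientations are given as [roll, pitch, yaw] about the fixed x, y, z axes, in that order (R = Rz(yaw) Ry(pitch) Rx(roll)).
In Python, from workcell import get_state, camera, job_done, search_frame, spot_point gives the robot as it stands.
- The arm moves only by the shell command python3 -m handwheel 'ROWS' [OPENING]. ROWS is JSON, a list of rows, each a list of 4 numbers: the shift along the tool's x, y, z as a fraction of full scale, then the turn about the tool's z as a fraction of full scale. A call has 1 to 5 rows; each row is the pose to reach, as a shift and turn from the pose commanded when the call began, along the tool's axes at that moment, turning the shorter way round; what a row does not reach only later rows make up. Full scale, the value 1, is 300 mm for a shift and 360 degrees for a turn. A row lasts 1/8 s, in which the tool goes at most 62.5 mm and 10.7 degrees, less where a joint would pass 70% of its speed; a pose out of reach is approached as far as the arm can. A call with a number of a shift or a turn outside -1 to 1 is refused whole. A call with a gripper value outside its range is refused whole. OPENING is the opening, from 0 (shut) to 1 (fully open), set as the call begins (- or left out, the last holds). The fingers move at their own pace and stop on an object; the grip force is fixed at half the most. Time passes only in rows, so rows that repeat a pose let the fingers close. It gives the time, the measured TCP pose, the force, the opening and the grip force at its end, in the units of the state.
- get_state(): the state, without advancing time (a new reading comes with each control period).
- camera(name): name is "scene" or "top" or "wrist"; returns a dict with "color" (400x640x3 uint8, blue, green, red), "fov_y" (degrees; the focal length in pixels is half the picture's height over the tangent of half this angle, whatever the lens; pixels are square), "cx", "cy" (the principal point, pixels), "R" (3x3) and "t" (3): a world point X has camera coordinates R X + t. Camera axes: x right, y down, z forward; pixel columns grow to the right and rows downward; lengths in m; the calibration is good to about 2 mm. A picture is of the moment at which its call begins. There is no depth.
- job_done(): hands the job in; it is judged then, once.
Trained networks look in a picture, given as the dict that the camera call returned (one of the last four; its "shot" number tells which), for a name from the list of things; names that differ only in an ending like _2 or _b are one class to them, and where a whole thing is asked for, a point or a joint stands for the part that bears it (a point fixed in the world has none). Each returns a list of dicts, best first, with "score" (0 to 1); they miss things now and then, are a little off and sometimes report something else, mostly with a low value. They report only what shows in the picture. A call takes as long as a camera call. They do not tell look-alikes from the thing itself.
- search_frame(picture, thing): "location" ([row, column] in pixels, amid what is visible of it).
- spot_point(picture, thing): "location" ([row, column] in pixels: a listed point, or the origin of a listed thing).
The state is a dict: "time_s": time; "q": joint angles; "joint_vel": joint speeds; "joint_torque": joint torques, N m; "ee_pos": TCP position; "eef_rot": TCP orientation; "contact_force": force on the tool from outside, world axes, zero at the start; "torque": the same for the moment, N m; "opening": opening from 0.0 (shut) to 1.0 (fully open); "finger_force": force on a finger pad.
Only numpy, scipy, OpenCV 4.12 (cv2) and the standard library are available. Lean on these libraries where they do the work, as an engineer would, in place of code of your own. Each camera call takes 0.05 s, during which the arm holds its last target. There are 200 camera calls.

### The job

Take the two stacks of small filament reels apart and put each reel where it goes next, lying flat: the white one in the middle of the balance pan, the blue one down over the spindle of the feed stand onto its platter, the orange one in the middle of the dryer's round plate, and the black one inside the cardboard carton. Set every reel down gently, dropping none. Leave the empty grey reel standing where it is on the bench and do not disturb the jar of pellets.

Things in the scene. Friction and masses are not known exactly. Their poses are not given: they have to be found in the camera images.
- white_reel: white filament reel lying flat (white flanges and white filament), 48 mm in diameter, 36 mm tall, with a round hole 24 mm wide right through its middle. Origin: centre of its underside, z along its axis. About 45 g. It starts on top of the blue reel.
- blue_reel: blue filament reel lying flat (blue flanges and blue filament), 58 mm in diameter, 36 mm tall, with a round hole 24 mm wide right through its middle. Origin: centre of its underside, z along its axis. About 60 g. It starts on the black or the grey reel, with the white reel on it.
- orange_reel: orange filament reel lying flat (orange flanges and orange filament), 58 mm in diameter, 36 mm tall, with a round hole 24 mm wide right through its middle. Origin: centre of its underside, z along its axis. About 60 g. It starts on the black or the grey reel, with nothing on it.
- black_reel: black filament reel lying flat (black flanges and black filament), 68 mm in diameter, 36 mm tall, with a round hole 24 mm wide right through its middle. Origin: centre of its underside, z along its axis. About 75 g. It starts on the bench at the bottom of one of the two stacks.
- grey_reel: empty grey reel with a bare core, 68 mm in diameter, 36 mm tall, loose, about 40 g, at the bottom of one of the two stacks. It stays where it is. Origin: centre of its underside.
- balance: bench balance, fixed: pale grey housing 165 x 130 mm and 46 mm high, on it a round steel pan 100 mm in diameter whose upper face is 60 mm above the bench. Origin: on the bench, straight under the pan's centre; x points away from the display (the housing reaches from x = -99 to +67 mm).
- feed_stand: spool feed stand, fixed: dark foot plate 120 x 120 mm, on it a round aluminium platter 100 mm in diameter with its upper face 30 mm above the bench, and in its centre an upright brass spindle 10 mm in diameter with a tapered tip 82 mm above the bench (52 mm above the platter). Origin: on the bench, on the spindle's axis.
- dryer: filament dryer base with its hood off, fixed: dark green box 130 x 130 mm, on it a round light grey plate full of small air holes, 100 mm in diameter whose upper face is 38 mm above the bench; nothing stands up beside the plate. Origin: on the bench, straight under the plate's centre; x points away from its small display.
- carton: open cardboard carton, fixed: 138 x 138 mm outside, walls 3 mm thick and 38 mm high, inside floor 3 mm above the bench, flaps folded down outside. Origin: centre of its underside; x and y along its walls.
- pellet_jar: clear jar of cream-coloured pellets with a white lid, 68 mm in diameter, 118 mm tall, loose, 0.3 kg. It is only a bystander. Origin: centre of its underside.
There are look-alikes about, which are no part of the job. What is shaped like the blue_reel but yellow is not meant.

How it is judged:
By the outcome, as a careful person would: the job done as asked, in the order asked, and still so for the second after the job is handed in, with the robot touching nothing.
It also fails if it takes over 106 s, if anything falls off the work surface, if the arm or the gripper's body presses on something with over 40 N, if the wrist force passes 120 N, or if a joint passes its speed limit or range.

## Working session

There is one attempt and no reset: what is moved stays moved. The work goes in short steps, Python scripts to look and compute and a shell command to move; the robot and the scene stay as the last step left them, time stands still between calls to the robot, and variables do not carry over. Pictures are saved under pics/ and viewed, at most 14 in all, crops included, and the job is handed in when it is done.

```bash
mkdir -p pics; ls; python3 - <<'E'
from workcell import *
import cv2
print(get_state())
for n in ("scene","top","wrist"):
    p=camera(n); cv2.imwrite(f"pics/{n}0.png",p["color"]); print(n,p["fov_y"],p["cx"],p["cy"],p["R"],p["t"])
    for o in "white_reel blue_reel orange_reel black_reel grey_reel balance feed_stand dryer carton pellet_jar".split():
        print(o,[(d["location"],round(d["score"],2)) for d in spot_point(p,o)[:3]])
E
```

```text
pics
{'time_s': 0.0, 'q': array([ 1.06630201e+00,  1.04705208e-01,  9.64656084e-02,  1.56387878e+00,
       -2.34053953e-06,  1.35307510e+00]), 'joint_vel': array([ 4.66775873e-05,  7.04656201e-04, -4.56048041e-04,  2.05535409e-04,
        7.49738902e-04, -1.54134531e-04]), 'joint_torque': array([-1.36395283e-03, -5.56934059e+01,  5.03645611e+01,  1.69564190e-02,
       -4.97882484e-04, -9.76674635e-07]), 'ee_pos': array([0.16956989, 0.57522607, 0.24951682]), 'eef_rot': array([-3.14030131e+00, -2.83285066e-04,  2.85481939e+00]), 'contact_force': array([-1.20634644,  0.32568169,  0.21991918]), 'torque': array([ 0.01060009,  0.00193766, -0.02556289]), 'finger_force': 0.0, 'opening': 1.0027109409212405}
scene 48.81280453722567 315.08666099116914 190.92598799088523 [[ 0.17865559  0.98390521 -0.00356653]
 [ 0.56554884 -0.10565611 -0.81791888]
 [-0.80513147  0.14410873 -0.57532251]] [-0.03122407 -0.25062917  1.67016925]
white_reel [([196.4, 175.2], 0.72)]
blue_reel [([203.4, 179.6], 0.56)]
orange_reel [([163.7, 402.5], 0.86)]
black_reel [([213.7, 183.3], 0.5)]
grey_reel [([173.7, 398.2], 0
[... 545 characters left out ...]
[([217.8, 426.4], 0.45)]
grey_reel [([244.6, 236.1], 0.48)]
balance [([169.5, 348.8], 0.84), ([240.7, 374.6], 0.74)]
feed_stand [([244.0, 373.8], 0.83), ([214.5, 429.0], 0.53)]
dryer [([167.3, 258.1], 0.98)]
carton [([219.8, 308.0], 0.57)]
pellet_jar [([215.4, 179.6], 0.94)]
wrist 71.67104800104448 320.56983849684656 200.42536977705404 [[ 2.82590263e-01  9.59240430e-01  7.35604397e-04]
 [ 9.21217845e-01 -2.71602496e-01  2.78549396e-01]
 [ 2.67395634e-01 -7.80376950e-02 -9.60421623e-01]] [-0.60041564 -0.0362545   0.37825992]
white_reel []
blue_reel []
orange_reel [([368.0, 150.0], 0.55)]
black_reel []
grey_reel [([347.7, 164.6], 0.54)]
balance []
feed_stand []
dryer []
carton []
pellet_jar []
```

View pics/scene0.png

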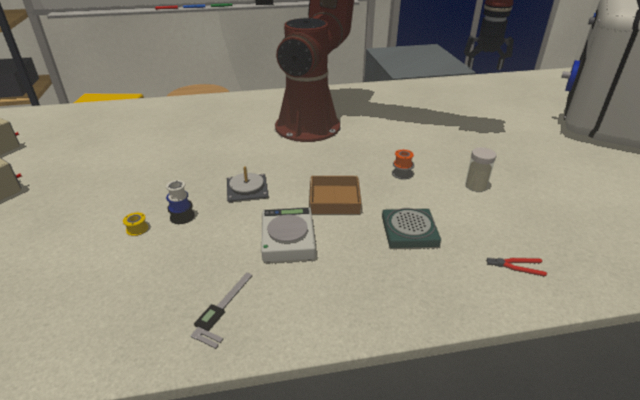

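View pics/top0.png

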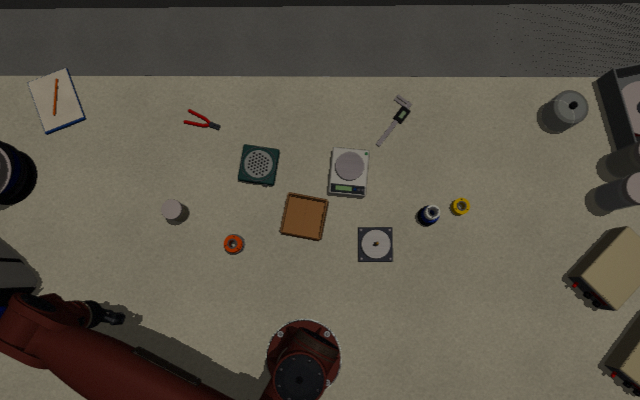

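The scene picture shows white/blue/black stacked near (178,200), orange on grey near (403,163), a yellow look-alike at (135,223), the stand at (246,187), balance (288,232), carton (335,195), dryer (411,227) and jar (481,170). In the top picture the same things are at (430,215), (233,244), (461,206), (376,244), (349,168), (304,217), (258,164) and (174,211).

```bash
cat > h.py <<'E'
from workcell import *
import cv2, numpy as np
def P(p):
    f=200/np.tan(np.radians(p["fov_y"]/2)); K=np.array([[f,0,p["cx"]],[0,f,p["cy"]],[0,0,1]])
    return K@np.c_[p["R"],p["t"]]
def tri(obs):  # [(pic,(row,col))]
    A=[]
    for p,(r,c) in obs:
        M=P(p); A+= [c*M[2]-M[0], r*M[2]-M[1]]
    A=np.array(A); A/=np.linalg.norm(A[:,:3],axis=1)[:,None]
    return np.linalg.lstsq(A[:,:3],-A[:,3],rcond=None)[0]
def onz(p,rc,z):
    M=P(p); A=np.array([rc[1]*M[2]-M[0], rc[0]*M[2]-M[1]])
    return np.r_[np.linalg.solve(A[:,:2],-A[:,3]-A[:,2]*z),z]
def proj(p,X):
    u=P(p)@np.r_[X,1]; return u[1]/u[2],u[0]/u[2]
def shot(n,name):
    p=camera(n); cv2.imwrite(f"pics/{name}.png",p["color"]); return p
def to(goal,yaw=None):
    """fractions for handwheel to reach goal TCP pos (and yaw), from measured pose"""
    s=get_state(); w=s["eef_rot"][2]; d=np.array(goal)-s["ee_pos"]
    R=np.array([[np.cos(w),np.sin(w),0],[np.sin(w),-np.cos(w),0],[0,0,-1]])
    t=0 if yaw is None else -((yaw-w+np.pi)%(2*np.pi)-np.pi)/(2*np.pi)
    print("at",np.round(s["ee_pos"],4),"yaw",round(w,3),"q6",round(s["q"][5],2),"row",np.round(np.r_[R.T@d/0.3,t],3),"t",s["time_s"])
E
python3 - <<'E'
from h import *
s=camera("scene"); t=camera("top")
def g(p,o,k=0):
    return [(d["location"],d["score"]) for d in spot_point(p,o)]
pairs={"orange_reel":((163.7,402.5),(243,233.8)),"grey":((173.7,398.2),(244.6,236.1)),"white":((196.4,175.2),(215,433.1)),"blue":((203.4,179.6),(216.2,426.9)),"black":((213.7,183.3),(217.8,426.4)),"balance":((244.1,291.6),(169.5,348.8)),"stand":((191.6,244.7),(244,373.8)),"carton":((200.4,333.6),(219.8,308)),"jar":((186.8,473.4),(215.4,179.6))}
for k,(a,b) in pairs.items(): print(k,np.round(tri([(s,a),(t,b)]),4),onz(s,a,0).round(3),onz(t,b,0).round(3))
print("dryer",onz(t,(167.3,258.1),0))
# crops for detail
c=t["color"]; cv2.imwrite("pics/topcrop.png",cv2.resize(c[130:270,150:480],None,fx=2.4,fy=2.4,interpolation=2))
E
```

```text
orange_reel [0.3833 0.2405 0.0316] [0.335 0.261 0.   ] [0.385 0.246 0.   ]
grey [ 0.3791  0.2356 -0.0073] [0.39  0.227 0.   ] [0.38  0.238 0.   ]
white [ 0.4767 -0.4393  0.062 ] [ 0.386 -0.456  0.   ] [ 0.484 -0.455  0.   ]
blue [ 0.4759 -0.4279  0.0361] [ 0.424 -0.441  0.   ] [ 0.48  -0.433  0.   ]
black [ 0.4741 -0.4291 -0.0006] [ 0.475 -0.427  0.   ] [ 0.474 -0.431  0.   ]
balance [ 0.6494 -0.1528 -0.004 ] [ 0.655 -0.148  0.   ] [ 0.648 -0.158  0.   ]
stand [ 0.3824 -0.2494 -0.0123] [ 0.399 -0.254  0.   ] [ 0.382 -0.243  0.   ]
carton [ 0.47   -0.0054 -0.0151] [ 0.491 -0.003  0.   ] [ 0.467 -0.013  0.   ]
jar [ 0.4829  0.4406 -0.0136] [0.501 0.426 0.   ] [0.482 0.439 0.   ]
dryer [0.65555681 0.16634464 0.        ]
```

View pics/topcrop.png

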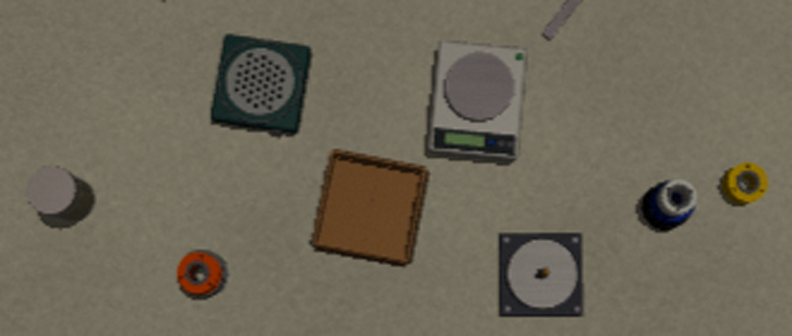

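The crop confirms the layout: the white reel sits on a stack leaning in view at (677,197), orange at (200,273). The stack bottoms triangulate to about (0.475,-0.43) and (0.38,0.237), both within reach.

```bash
python3 -m handwheel '[[-0.83,-0.45,-0.17,-0.046],[-0.83,-0.45,-0.17,-0.046],[-0.83,-0.45,-0.17,-0.046],[-0.83,-0.45,-0.17,-0.046],[-0.83,-0.45,-0.17,-0.046]]'
python3 - <<'E'
from h import *
p=shot("wrist","w1"); np.save("w1.npy",p,allow_pickle=True)
s=get_state(); print("cam",(-p["R"].T@p["t"]).round(3), s["ee_pos"], s["eef_rot"]); print(p["R"][2].round(2))
to((0.45,-0.1,0.32),np.pi)
E
```

```text
time_s: 2.38
ee_pos: [0.372, 0.3737, 0.302]
eef_rot: [3.141, 0.001, -3.141]
contact_force: [-0.2, 0.3, 0.0]
opening: 0.999
finger_force: 0.0
cam [0.301 0.374 0.425] [0.37480591 0.37151319 0.30263543] [-3.14100561e+00  2.90149173e-03  3.14024757e+00]
[ 0.28  0.   -0.96]
at [0.3748 0.3715 0.3026] yaw 3.14 q6 0.54 row [-0.253 -1.571 -0.058 -0.   ] t 2.425
```

View pics/w1.png

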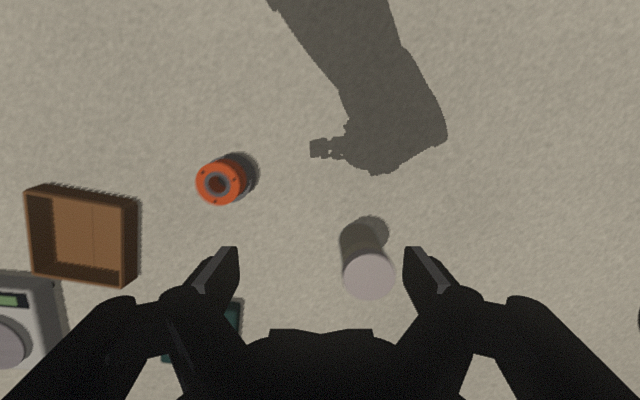

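The wrist view shows orange at (219,184), jar at (368,275), the carton at (82,237) and the pan at (5,342); image right is +y, image down is +x.

```bash
cat > look.py <<'E'
from h import *
import sys,pickle
k=sys.argv[1]; p=shot("wrist",k)
r={o:[(d["location"],round(d["score"],2)) for f in (spot_point,) for d in f(p,o)[:2]] for o in "white_reel blue_reel orange_reel black_reel grey_reel balance feed_stand dryer carton pellet_jar".split()}
pickle.dump((p,r),open(k+".pkl","wb")); print(k,{a:b for a,b in r.items() if b}); print(get_state()["ee_pos"].round(3),get_state()["time_s"])
E
python3 look.py a0
python3 -m handwheel '[[-0.75,-0.67,-0.0,0],[-0.75,-0.67,-0.0,0],[-0.75,-0.67,-0.0,0],[-0.75,-0.67,-0.0,0],[-0.75,-0.67,-0.0,0]]' >/dev/null
python3 look.py a1
python3 -m handwheel '[[0,-0.5,-0.0,0],[0,-0.5,-0.0,0],[0,-0.5,0,0],[0,-0.5,0,0]]'>/dev/null
python3 look.py a2
python3 -m handwheel '[[0,-0.7,-0.0,0],[0,-0.7,-0.0,0],[0,-0.7,0,0],[0,-0.7,0,0]]'>/dev/null
python3 look.py a3
python3 -m handwheel '[[0.05,-0.45,-0.0,0],[0.05,-0.45,-0.0,0],[0.05,-0.45,-0.0,0]]'
python3 look.py a4
python3 -m handwheel '[[0.1,-0.25,0.1,0],[0.1,-0.25,0.1,0],[0.1,-0.25,0.1,0]]'
python3 look.py a5
python3 - <<'E'
import cv2,numpy as np
I=[cv2.resize(cv2.imread(f"pics/a{i}.png"),(400,250)) for i in (1,2,3,5)]
cv2.imwrite("pics/m1.png",np.vstack([np.hstack(I[:2]),np.hstack(I[2:])]))
E
```

```text
a0 {'orange_reel': [([175.0, 230.9], 0.81)], 'grey_reel': [([169.7, 239.4], 0.58)], 'balance': [([318.5, 31.6], 0.89)], 'carton': [([228.3, 97.3], 0.72)], 'pellet_jar': [([238.2, 364.2], 0.96), ([174.3, 230.8], 0.27)]}
[0.37  0.376 0.301] 2.975
a1 {'grey_reel': [([3.7, 368.9], 0.8)], 'balance': [([204.0, 112.8], 0.9)], 'feed_stand': [([3.0, 0.2], 0.73), ([7.9, 374.6], 0.17)], 'dryer': [([207.3, 312.7], 0.58)], 'carton': [([83.5, 198.3], 0.89)], 'pellet_jar': [([95.7, 503.3], 0.56)]}
[0.595 0.176 0.302] 4.15
a2 {'black_reel': [([88.8, 1.6], 0.89)], 'grey_reel': [([7.9, 485.6], 0.64)], 'balance': [([199.8, 209.1], 0.78)], 'feed_stand': [([5.1, 115.9], 0.59)], 'dryer': [([206.6, 404.5], 0.96)], 'carton': [([85.2, 302.7], 0.79), ([89.0, 3.0], 0.31)], 'pellet_jar': [([94.0, 607.1], 0.75)]}
[0.596 0.025 0.301] 5.2
a3 {'white_reel': [([85.1, 115.8], 0.9)], 'blue_reel': [([108.3, 74.5], 0.78), ([86.3, 131.5], 0.61)], 'black_reel': [([88.9, 150.6], 0.67)], 'balance': [([204.6, 340.7], 0.7)], 'feed_stand': [([8.1, 274.7], 0.85)], 'dryer': [([210.0, 538.5], 0.74)], 'carton': [([86.2, 453.2], 0.
[... 329 characters left out ...]
245.4], 0.96), ([18.8, 377.4], 0.43)], 'grey_reel': [([97.4, 235.4], 0.26)], 'balance': [([213.1, 424.8], 0.75)], 'feed_stand': [([20.7, 375.3], 0.94)], 'dryer': [([220.1, 622.1], 0.65)], 'carton': [([94.4, 546.5], 0.78), ([99.9, 235.4], 0.53)]}
[ 0.582 -0.319  0.302] 7.175
time_s: 7.55
ee_pos: [0.5511, -0.3959, 0.2701]
eef_rot: [3.14, -0.001, 3.142]
contact_force: [0.1, -0.4, 0.2]
opening: 1.0
finger_force: 0.0
a5 {'white_reel': [([125.2, 289.0], 0.87)], 'blue_reel': [([123.3, 291.4], 0.9), ([142.6, 211.1], 0.65)], 'black_reel': [([120.4, 293.9], 0.86)], 'balance': [([235.7, 475.5], 0.59)], 'feed_stand': [([38.2, 436.9], 0.78)], 'carton': [([118.6, 609.2], 0.56)]}
[ 0.552 -0.395  0.271] 8.1
```

View pics/m1.png

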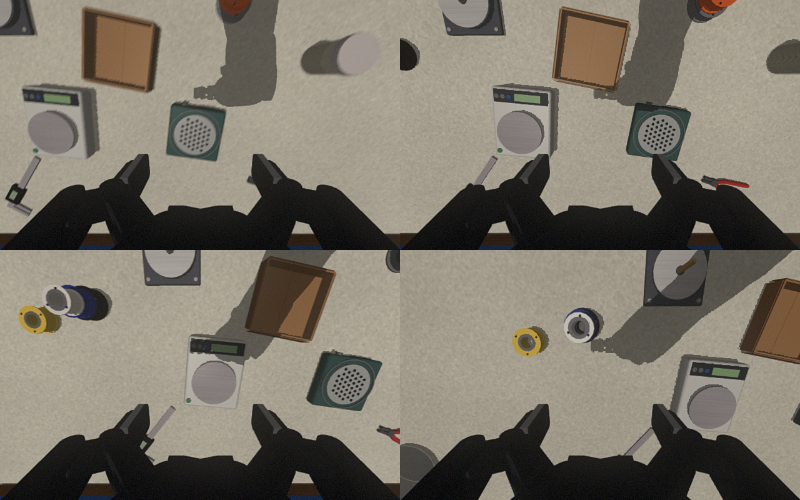

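The mosaic shows, in all four wrist views, balance, dryer, carton and stand, and in the last two the white/blue stack with yellow beside it. Now pool the views.

```bash
cat > pool.py <<'E'
from h import *
import pickle,sys
from scipy.optimize import least_squares
V=[pickle.load(open(f"{k}.pkl","rb")) for k in sys.argv[1].split(",")]
for o in sys.argv[2].split(","):
    ob=[(p,r[o][0][0]) for p,r in V if r[o] and 12<r[o][0][0][0]<388 and 12<r[o][0][0][1]<628]
    if len(ob)<2: print(o,"few"); continue
    f=lambda X:np.ravel([np.subtract(proj(p,X),rc) for p,rc in ob])
    s=least_squares(f,tri(ob),loss="soft_l1",f_scale=2)
    print(o,len(ob),s.x.round(4),"res",f(s.x).reshape(-1,2).round(1).tolist())
    z0={"white_reel":.072,"blue_reel":.036,"orange_reel":.036}.get(o,0)
    print("   at z0:",np.median([onz(p,rc,z0) for p,rc in ob],axis=0).round(4),np.std([onz(p,rc,z0) for p,rc in ob],axis=0).round(4))
E
python3 pool.py a0,a1,a2,a3,a4,a5 white_reel,blue_reel,black_reel,balance,feed_stand,dryer,carton,orange_reel,grey_reel,pellet_jar
python3 - <<'E'
from h import *
import pickle
# round steel pan / plate / white ring: top-of-white ellipses by colour in a4,a5
for k in ("a3","a4","a5"):
    p,r=pickle.load(open(k+".pkl","rb")); c=p["color"]; h=cv2.cvtColor(c,cv2.COLOR_BGR2HSV)
    rc=r["white_reel"][0][0]; y,x=map(int,rc)
    m=((h[...,2]>120)&(h[...,1]<28)).astype(np.uint8); print(k,rc,h[y-25:y+26:10,x].tolist(),h[y-20,x-60].tolist())
E
```

```text
white_reel 3 [ 0.4848 -0.4292  0.0715] res [[-0.6, 0.5], [2.0, -3.1], [-0.8, 1.3]]
   at z0: [ 0.4855 -0.4296  0.072 ] [0.0014 0.0024 0.    ]
blue_reel 3 [ 0.4908 -0.4207  0.1396] res [[-25.9, 1.4], [-0.1, -16.8], [9.0, 0.8]]
   at z0: [ 0.484  -0.4341  0.036 ] [0.0123 0.0388 0.    ]
black_reel 3 [ 0.4814 -0.432  -0.0035] res [[-0.5, 0.1], [-0.2, -0.1], [0.6, -0.1]]
   at z0: [ 0.4819 -0.4311  0.    ] [0.0008 0.0005 0.    ]
balance 6 [ 0.6529 -0.1559  0.0012] res [[0.2, 0.3], [-1.9, 0.8], [3.3, -1.2], [-1.3, -0.2], [-0.7, -0.5], [1.5, 0.8]]
   at z0: [ 0.654  -0.1561  0.    ] [0.0029 0.0018 0.    ]
feed_stand 2 [ 0.3825 -0.2498  0.0047] res [[-0.8, 0.2], [0.7, -0.2]]
   at z0: [ 0.3813 -0.2485  0.    ] [0.0008 0.0007 0.    ]
dryer 4 [0.6613 0.1598 0.0051] res [[1.0, -1.1], [2.3, 1.3], [-1.1, 0.6], [-2.1, -0.8]]
   at z0: [0.663  0.1625 0.    ] [0.003  0.0033 0.    ]
carton 6 [ 0.4773  0.0005 -0.0006] res [[0.4, -1.0], [0.3, 0.7], [-0.3, 1.4], [-1.3, -0.6], [1.8, -1.4], [-0.6, 0.7]]
   at z0: [0.4774 0.0006 0.    ] [0.0013 0.0015 0.    ]
orange_reel few
grey_reel 2 [  11357.2068  -40111.6834 -135957.1253] res [[-25.9, -1.9], [47.5, 1.9]]
   at z0: [ 0.4287 -0.0998  0.    ] [0.0499 0.3455 0.    ]
pellet_jar 3 [ 0.4918  0.4414 -0.0044] res [[-2.5, -2.1], [-0.1, 1.4], [2.1, 0.1]]
   at z0: [0.4923 0.4366 0.    ] [0.0021 0.0038 0.    ]
a3 [85.1, 115.8] [[118, 79, 55], [15, 22, 91], [13, 34, 90], [21, 30, 85], [21, 31, 83], [20, 35, 173]] [20, 37, 177]
a4 [96.2, 234.7] [[117, 137, 80], [17, 27, 192], [15, 6, 89], [0, 11, 92], [16, 25, 193], [137, 38, 47]] [24, 36, 149]
a5 [125.2, 289.0] [[20, 25, 200], [0, 13, 99], [20, 35, 87], [15, 52, 39], [5, 16, 97], [20, 34, 157]] [20, 35, 161]
```

```bash
python3 - <<'E'
import cv2,numpy as np
c=cv2.imread("pics/a5.png"); cv2.imwrite("pics/c5.png",cv2.resize(c[60:190,180:400],None,fx=3,fy=3,interpolation=2))
E
python3 -c "
from h import *
to((0.475,-0.43,0.2),np.pi)"
```

```text
at [ 0.5523 -0.3948  0.2715] yaw -3.139 q6 -0.82 row [ 0.258 -0.117  0.238  0.   ] t 8.1
```

View pics/c5.png

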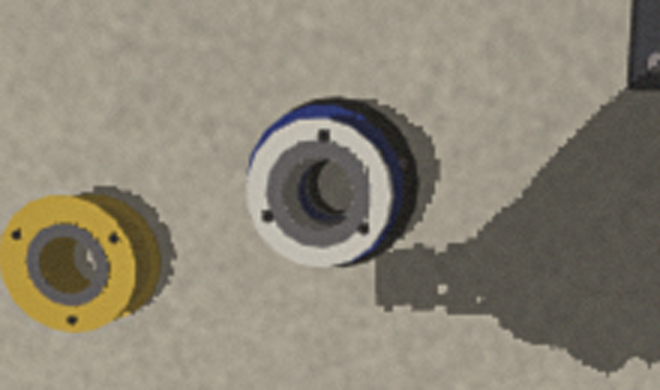

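White's top ring is centred near (287,124) in the a5 picture, on blue, on black, and yellow is well to the left.

```bash
python3 - <<'E'
from h import *
import pickle
p,r=pickle.load(open("a5.pkl","rb"))
print(onz(p,(124,286.7),.108), proj(p,(.485,-.4295,.108)))
to((0.485,-0.430,0.19),np.pi)
E
```

```text
[ 0.48401503 -0.4290622   0.108     ] (np.float64(125.02641483393764), np.float64(286.2933162315428))
at [ 0.5523 -0.3948  0.2715] yaw -3.139 q6 -0.82 row [ 0.225 -0.117  0.272  0.   ] t 8.1
```

```bash
python3 -m handwheel '[[0.225,-0.115,0.2,0],[0.225,-0.115,0.2,0],[0.225,-0.115,0.4,0],[0.225,-0.115,0.4,0],[0.225,-0.115,0.4,0]]'
python3 - <<'E'
from h import *
to((0.4845,-0.4293,0.097),np.pi)
shot("wrist","b0")
E
```

```text
time_s: 8.72
ee_pos: [0.4854, -0.43, 0.1536]
eef_rot: [-3.14, 0.001, -3.139]
contact_force: [0.4, -0.1, -0.0]
opening: 0.996
finger_force: 0.0
at [ 0.4854 -0.43    0.1536] yaw -3.139 q6 -0.93 row [0.003 0.002 0.189 0.   ] t 8.725
```

View pics/b0.png

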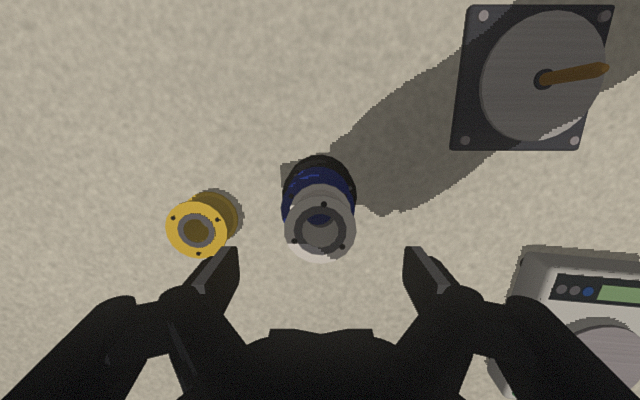

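White at (320,223) is centred between the fingers (mid-column 321). Descend, close, lift.

```bash
python3 -m handwheel '[[0,0,0.1,0],[0,0,0.19,0],[0,0,0.19,0]]'
python3 -m handwheel '[[0,0,0,0],[0,0,0,0],[0,0,0,0],[0,0,0,0],[0,0,0,0]]' 0
python3 -m handwheel '[[0,0,0,0],[0,0,-0.03,0],[0,0,-0.1,0],[0,0,-0.25,0],[0,0,-0.4,0]]'
python3 - <<'E'
from h import *
shot("wrist","b1")
to((0.653,-0.156,0.2),np.pi)
E
```

```text
time_s: 9.15
ee_pos: [0.485, -0.4294, 0.0947]
eef_rot: [3.141, -0.0, -3.139]
contact_force: [-0.1, -0.0, -0.4]
opening: 0.998
finger_force: 0.0
time_s: 9.78
ee_pos: [0.4856, -0.4307, 0.0969]
eef_rot: [-3.139, 0.002, -3.139]
contact_force: [-0.3, 0.1, 7.6]
opening: 0.548
finger_force: 61.6
time_s: 10.4
ee_pos: [0.4846, -0.4296, 0.217]
eef_rot: [-3.141, 0.0, -3.139]
contact_force: [0.5, -0.6, -0.1]
opening: 0.548
finger_force: 61.6
at [ 0.4859 -0.4312  0.2245] yaw -3.139 q6 -0.93 row [-0.559  0.916  0.082  0.   ] t 10.45
```

View pics/b1.png

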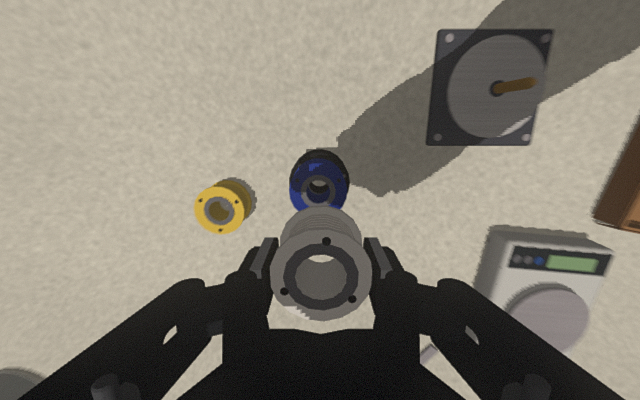

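White is held between the pads at (320,280) and blue stays on black at (319,185). The pan is at about (541,320).

```bash
python3 -m handwheel '[[-0.559,0.916,0.0,0],[-0.559,0.916,0.0,0],[-0.559,0.916,0.0,0],[-0.559,0.916,0.0,0],[-0.559,0.916,0.0,0]]' >/dev/null
python3 -m handwheel '[[0,0,0,0],[0,0,0,0]]'
python3 - <<'E'
from h import *
import pickle
p=camera("wrist")
print([(d["location"],onz(p,d["location"],0).round(4)) for o in ["balance"] for d in spot_point(p,o)])
for k in ("a1","a2","a4","a5"):
    q,r=pickle.load(open(k+".pkl","rb")); a=np.array([proj(q,(0.653+.05*np.cos(t),-.156+.05*np.sin(t),.06)) for t in np.linspace(0,6.28,60)])
    cv2.polylines(q["color"],[a[:,::-1].round().astype(int)],True,(0,0,255),1)
    y,x=a.mean(0).astype(int); y0=max(min(y-62,275),0);x0=max(min(x-100,440),0); cv2.imwrite(f"/tmp/{k}.png",cv2.resize(q["color"][y0:y0+125,x0:x0+200],None,fx=2,fy=2,interpolation=2))
cv2.imwrite("pics/m2.png",np.vstack([np.hstack([cv2.imread(f"/tmp/{k}.png") for k in g]) for g in (("a1","a2"),("a4","a5"))]))
to((0.653,-0.156,0.1),np.pi)
E
```

```text
time_s: 11.32
ee_pos: [0.647, -0.1627, 0.2152]
eef_rot: [-3.141, 0.001, -3.139]
contact_force: [-0.5, -0.5, -1.0]
opening: 0.548
finger_force: 61.7
[([184.8, 325.2], array([ 0.6543, -0.1566,  0.    ]))]
at [ 0.6465 -0.1638  0.2149] yaw -3.141 q6 -0.44 row [-0.022  0.026  0.383  0.   ] t 11.425
```

View pics/m2.png

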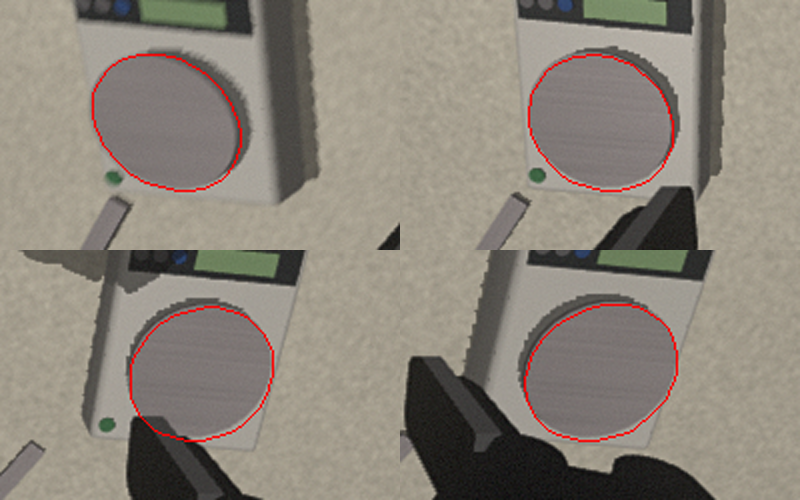

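The projected pan circle lies on the pan in all four views, so centre and height (60 mm) are right.

```bash
python3 -m handwheel '[[-0.022,0.026,0.15,0],[-0.022,0.026,0.3,0],[-0.022,0.026,0.38,0],[-0.022,0.026,0.38,0]]'
python3 -c "
from h import *
to((0.653,-0.156,0.087),np.pi)"
```

```text
time_s: 11.92
ee_pos: [0.6515, -0.1555, 0.0982]
eef_rot: [3.14, -0.004, -3.141]
contact_force: [-0.3, 0.3, -0.7]
opening: 0.548
finger_force: 61.7
at [ 0.6515 -0.1555  0.0982] yaw -3.141 q6 -0.43 row [-0.005 -0.002  0.037  0.   ] t 11.925
```

```bash
python3 -m handwheel '[[-0.003,0,0.02,0],[-0.003,0,0.03,0],[-0.003,0,0.035,0],[-0.003,0,0.035,0]]'
python3 -m handwheel '[[0,0,0.003,0],[0,0,0.003,0]]'
python3 -m handwheel '[[0,0,0.003,0],[0,0,0.003,0]]'
python3 -m handwheel '[[0,0,0.003,0],[0,0,0.003,0]]'
```

```text
time_s: 12.42
ee_pos: [0.6545, -0.1547, 0.0901]
eef_rot: [-3.142, 0.0, -3.139]
contact_force: [0.6, -0.6, -0.5]
opening: 0.547
finger_force: 61.8
time_s: 12.68
ee_pos: [0.6544, -0.1546, 0.0889]
eef_rot: [3.141, 0.0, -3.139]
contact_force: [-0.3, -0.9, -0.1]
opening: 0.546
finger_force: 61.8
time_s: 12.92
ee_pos: [0.6543, -0.1547, 0.0879]
eef_rot: [3.141, -0.0, -3.139]
contact_force: [-0.1, 0.7, -0.7]
opening: 0.548
finger_force: 61.8
time_s: 13.18
ee_pos: [0.6543, -0.1547, 0.087]
eef_rot: [3.141, -0.0, -3.139]
contact_force: [-0.9, 1.3, 0.3]
opening: 0.548
finger_force: 61.8
```

```bash
for i in 1 2; do :; done
python3 -m handwheel '[[0,0,0.003,0],[0,0,0.003,0]]' | sed -n 2,4p
python3 -m handwheel '[[0,0,0.003,0],[0,0,0.003,0]]'| sed -n 2,4p
python3 -m handwheel '[[0,0,0.003,0],[0,0,0.003,0]]'| sed -n 2,4p
```

```text
ee_pos: [0.6543, -0.1547, 0.0861]
eef_rot: [3.141, -0.0, -3.139]
contact_force: [-0.3, 0.2, -1.4]
ee_pos: [0.6543, -0.1547, 0.0852]
eef_rot: [3.141, -0.0, -3.139]
contact_force: [-0.1, 0.7, -0.3]
ee_pos: [0.6544, -0.1547, 0.0849]
eef_rot: [-3.141, 0.0, -3.139]
contact_force: [-3.0, 1.3, 4.6]
```

Contact (4.6 N) at the expected height. Release, retreat and look.

```bash
python3 -m handwheel '[[0,0,0,0],[0,0,0,0],[0,0,0,0],[0,0,-0.1,0],[0,0,-0.3,0]]' 1
python3 -m handwheel '[[0.15,-0.25,-0.1,0],[0.15,-0.25,-0.1,0],[0.15,-0.25,-0.1,0]]'
python3 look.py d0
python3 - <<'E'
from h import *
to((0.482,-0.430,0.15),np.pi)
E
```

```text
time_s: 14.55
ee_pos: [0.6526, -0.154, 0.1722]
eef_rot: [3.139, -0.005, -3.139]
contact_force: [0.8, -1.3, 0.2]
opening: 1.005
finger_force: 0.0
time_s: 14.92
ee_pos: [0.6091, -0.2318, 0.2055]
eef_rot: [-3.141, 0.002, 3.141]
contact_force: [0.1, -0.5, 0.1]
opening: 1.002
finger_force: 0.0
d0 {'white_reel': [([234.5, 394.3], 0.82)], 'blue_reel': [([58.4, 112.4], 0.95), ([94.7, 38.1], 0.63)], 'black_reel': [([65.7, 135.3], 0.58)], 'balance': [([215.5, 379.9], 0.78), ([61.8, 534.8], 0.68)], 'feed_stand': [([62.5, 535.4], 0.43), ([63.3, 111.8], 0.3)], 'dryer': [([221.2, 634.2], 0.78)], 'carton': [([61.5, 534.4], 0.64)]}
[ 0.61  -0.229  0.204] 15.475
at [ 0.6096 -0.2295  0.2042] yaw -3.139 q6 -0.56 row [ 0.427 -0.667  0.181  0.   ] t 15.475
```

View pics/d0.png

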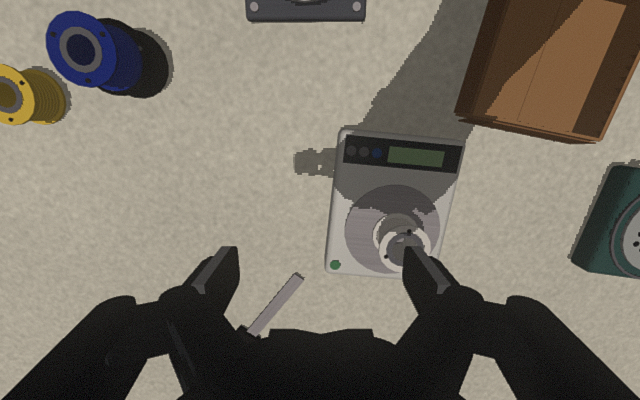

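White lies flat in the middle of the pan at (400,235). Blue's top shows at (80,48). Next a look closer to blue.

```bash
python3 -m handwheel '[[0.27,-0.62,-0.02,0],[0.27,-0.62,-0.02,0],[0.27,-0.62,-0.02,0],[0.27,-0.62,-0.02,0]]' >/dev/null
python3 look.py d1
python3 pool.py a4,d0,d1 blue_reel,black_reel,feed_stand
python3 - <<'E'
from h import *
import pickle
p,_=pickle.load(open("d1.pkl","rb")); h=cv2.cvtColor(p["color"],cv2.COLOR_BGR2HSV)
m=cv2.inRange(h,(110,120,60),(130,255,255)); n,l,s,c=cv2.connectedComponentsWithStats(m); i=1+s[1:,4].argmax(); print(s[i],c[i])
to((0.483,-0.430,0.1),np.pi)
E
```

```text
d1 {'white_reel': [([294.9, 553.0], 0.91)], 'blue_reel': [([166.4, 215.8], 0.75)], 'black_reel': [([141.9, 310.5], 0.92)], 'balance': [([270.2, 515.9], 0.92)], 'feed_stand': [([46.9, 477.8], 0.87)]}
[ 0.529 -0.415  0.21 ] 16.525
blue_reel 3 [ 0.4782 -0.4874 -0.0423] res [[-0.2, -19.5], [10.2, -0.3], [-29.1, 53.1]]
   at z0: [ 0.4838 -0.4341  0.036 ] [0.0101 0.0469 0.    ]
black_reel 3 [ 0.4818 -0.431   0.0016] res [[-0.1, -0.2], [-0.6, 0.3], [0.7, -0.2]]
   at z0: [ 0.4819 -0.4311  0.    ] [0.0004 0.0007 0.    ]
feed_stand 3 [ 0.8272 -1.2249  1.9191] res [[31.7, 130.2], [-0.6, -24.3], [-2.3, -0.1]]
   at z0: [ 0.382  -0.2489  0.    ] [0.0461 0.1175 0.    ]
[ 276  117   61   50 1163] [303.1616509  136.55975924]
at [ 0.5294 -0.4152  0.2105] yaw -3.138 q6 -0.86 row [ 0.155 -0.049  0.368  0.001] t 16.525
```

View pics/d1.png

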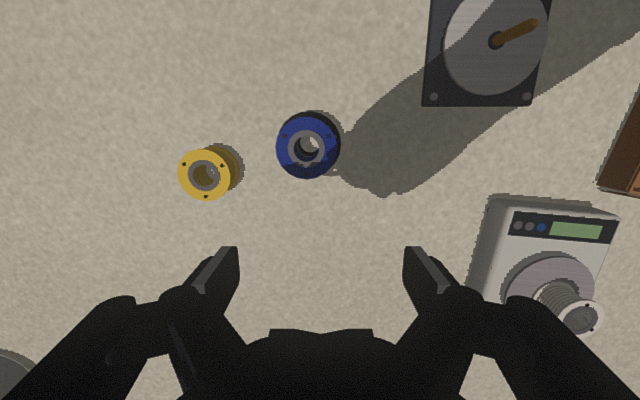

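Blue's top centre is at (306,147) here (the network's (216,166) is the yellow look-alike); in d0 it is at (80,48). Stand spindle foot is at (496,40).

```bash
python3 - <<'E'
from h import *
import pickle
L=lambda k:pickle.load(open(k+".pkl","rb"))[0]
a,b=L("d0"),L("d1")
print(tri([(a,(48,80)),(b,(147,307))]), onz(b,(147,307),.072), onz(b,(40,496),.03))
to((0.483,-0.430,0.06),np.pi)
E
```

```text
[ 0.48068157 -0.4317251   0.07205741] [ 0.48042272 -0.43161203  0.072     ] [ 0.38138253 -0.24733541  0.03      ]
at [ 0.5294 -0.4152  0.2105] yaw -3.138 q6 -0.86 row [ 0.155 -0.049  0.502  0.001] t 16.525
```

```bash
python3 -m handwheel '[[0.161,-0.054,0.1,0],[0.161,-0.054,0.2,0],[0.161,-0.054,0.33,0],[0.161,-0.054,0.33,0]]'
python3 -c "
from h import *
to((0.481,-0.4315,0.062),np.pi)"
```

```text
time_s: 17.02
ee_pos: [0.4794, -0.4302, 0.1082]
eef_rot: [3.137, -0.003, -3.139]
contact_force: [-1.4, 0.5, 0.6]
opening: 1.002
finger_force: 0.0
at [ 0.4794 -0.4302  0.1082] yaw -3.139 q6 -0.94 row [-0.005 -0.004  0.154  0.   ] t 17.025
```

```bash
python3 -m handwheel '[[0,-0.003,0.08,0],[0,-0.003,0.15,0],[0,-0.003,0.15,0],[0,-0.003,0.15,0]]'
python3 -m handwheel '[[0,0,0,0],[0,0,0,0],[0,0,0,0],[0,0,0,0],[0,0,0,0]]' 0
python3 -m handwheel '[[0,0,-0.01,0],[0,0,-0.05,0],[0,0,-0.2,0],[0,0,-0.3,0],[0,0,-0.4,0]]'
python3 -m handwheel '[[0.27,0.4,0.0,0],[0.27,0.4,0.0,0],[0.27,0.4,0.0,0],[0.27,0.4,0.0,0]]'
python3 - <<'E'
from h import *
p=shot("wrist","e1"); t=shot("top","e1t")
print([(d["location"],round(d["score"],2)) for d in spot_point(p,"feed_stand")],[(d["location"],round(d["score"],2)) for d in spot_point(t,"feed_stand")])
to((0.3818,-0.2485,0.18),np.pi)
E
```

```text
time_s: 17.52
ee_pos: [0.481, -0.4335, 0.0674]
eef_rot: [-3.141, 0.001, -3.139]
contact_force: [-0.6, -0.1, -0.7]
opening: 0.998
finger_force: 0.0
time_s: 18.15
ee_pos: [0.4813, -0.434, 0.0681]
eef_rot: [-3.14, 0.002, -3.139]
contact_force: [-0.2, -0.1, 5.9]
opening: 0.666
finger_force: 63.7
time_s: 18.77
ee_pos: [0.4807, -0.4332, 0.1884]
eef_rot: [-3.141, 0.001, -3.139]
contact_force: [0.7, 0.7, -1.1]
opening: 0.662
finger_force: 64.0
time_s: 19.27
ee_pos: [0.3993, -0.3128, 0.1875]
eef_rot: [-3.14, 0.001, -3.139]
contact_force: [0.5, -0.6, -0.2]
opening: 0.664
finger_force: 64.1
[([168.8, 378.7], 0.64)] [([244.5, 377.6], 0.55)]
at [ 0.3999 -0.3143  0.1867] yaw -3.14 q6 -0.93 row [0.06  0.219 0.022 0.   ] t 19.475
```

View pics/e1.png

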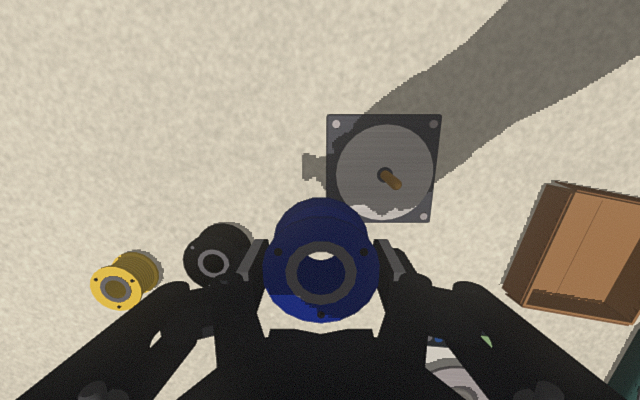

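Blue is held level; black is alone at (215,262). Spindle foot at (384,175), tip at (398,186).

```bash
python3 - <<'E'
from h import *
p=camera("wrist")
import pickle
d=pickle.load(open("d1.pkl","rb"))[0]
print(onz(p,(175,384),.03),onz(p,(186,398.5),.082),onz(p,(168.8,378.7),0))
print(tri([(p,(175,384)),(d,(40,496))]),tri([(p,(186,398.5)),(d,(23,533))]))
to((0.381,-0.248,0.1867),np.pi)
E
```

```text
[ 0.38323713 -0.24903921  0.03      ] [ 0.38259491 -0.2482723   0.082     ] [ 0.3819469  -0.24850382  0.        ]
[ 0.38242642 -0.25001062  0.03452441] [ 0.38239904 -0.2485447   0.0816944 ]
at [ 0.3997 -0.3142  0.1865] yaw -3.14 q6 -0.93 row [ 0.062  0.221 -0.001  0.   ] t 19.525
```

```bash
python3 -m handwheel '[[0.057,0.218,0.0,0],[0.057,0.218,0.0,0],[0.057,0.218,0.1,0],[0.057,0.218,0.19,0],[0.057,0.218,0.19,0]]'
python3 -c "
from h import *
shot('scene','e2s');shot('wrist','e2')
a=cv2.imread('pics/e2s.png')[120:240,180:340];b=cv2.imread('pics/e2.png')
cv2.imwrite('pics/e2m.png',np.hstack([cv2.resize(a,(400,300),interpolation=2),cv2.resize(b[100:400,120:520],(400,300))]))
to((0.3825,-0.2487,0.07),np.pi)"
```

```text
time_s: 20.15
ee_pos: [0.3816, -0.2477, 0.1278]
eef_rot: [3.139, -0.002, -3.14]
contact_force: [-0.5, -0.2, -0.1]
opening: 0.664
finger_force: 64.2
at [ 0.3825 -0.2487  0.1302] yaw -3.14 q6 -0.87 row [-0.    -0.     0.201  0.   ] t 20.25
```

View pics/e2m.png

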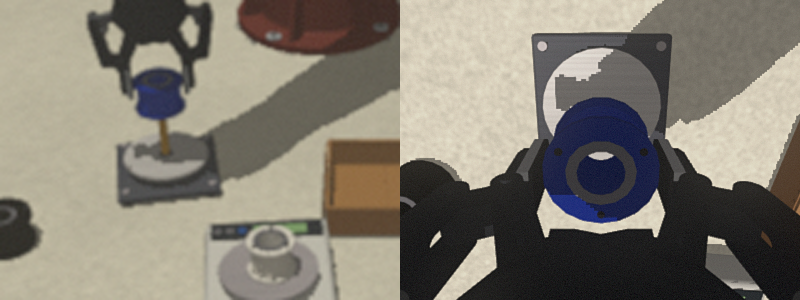

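Blue is level over the spindle (spindle enters below its middle at (165,125) in the left half). Lower it to just above the platter, then feel.

```bash
python3 -m handwheel '[[0,0,0.07,0],[0,0,0.14,0],[0,0,0.2,0],[0,0,0.2,0]]'|sed -n 2,4p
python3 -m handwheel '[[0,0,0.005,0],[0,0,0.008,0],[0,0,0.008,0]]'|sed -n 2,4p
python3 -m handwheel '[[0,0,0.005,0],[0,0,0.005,0]]'|sed -n 2,4p
python3 -m handwheel '[[0,0,0.004,0],[0,0,0.004,0]]'|sed -n 2,4p
```

```text
ee_pos: [0.3819, -0.2478, 0.0689]
eef_rot: [3.14, -0.001, -3.139]
contact_force: [0.5, 0.9, -0.8]
ee_pos: [0.3824, -0.2482, 0.0674]
eef_rot: [-3.141, 0.001, -3.139]
contact_force: [0.2, -1.1, -1.3]
ee_pos: [0.3821, -0.248, 0.0654]
eef_rot: [3.141, 0.0, -3.139]
contact_force: [0.2, 0.7, -0.3]
ee_pos: [0.3821, -0.2479, 0.0642]
eef_rot: [3.141, -0.0, -3.139]
contact_force: [-0.5, -1.3, 0.1]
```

```bash
python3 -m handwheel '[[0,0,0.003,0],[0,0,0.003,0]]'|sed -n 2,4p
python3 -m handwheel '[[0,0,0.003,0],[0,0,0.003,0]]'|sed -n 2,4p
python3 -m handwheel '[[0,0,0.003,0],[0,0,0.003,0]]'|sed -n 2,4p
```

```text
ee_pos: [0.3821, -0.248, 0.0633]
eef_rot: [3.141, -0.0, -3.139]
contact_force: [-0.1, -1.0, -1.0]
ee_pos: [0.3821, -0.248, 0.0624]
eef_rot: [3.141, -0.0, -3.139]
contact_force: [0.6, 0.1, -1.3]
ee_pos: [0.3822, -0.248, 0.0621]
eef_rot: [-3.141, 0.0, -3.139]
contact_force: [-1.9, 1.6, 5.4]
```

Contact (5.4 N) at the expected height. Release, rise, and go look at orange.

```bash
python3 -m handwheel '[[0,0,0,0],[0,0,0,0],[0,0,0,0],[0,0,-0.1,0],[0,0,-0.3,0]]' 1
python3 -m handwheel '[[-0.1,0.0,-0.33,0],[-0.1,0.1,-0.33,0],[-0.2,0.4,-0.33,0],[-0.2,0.6,-0.33,0],[-0.2,0.8,-0.33,0]]' >/dev/null
python3 look.py f0
python3 -m handwheel '[[0,0.5,-0.0,0],[0,0.5,-0.0,0],[0,0.5,0,0]]'
python3 look.py f1
python3 -m handwheel '[[0,0.3,-0.0,0],[0,0.3,-0.0,0]]'
python3 look.py f2
python3 pool.py f0,f1,f2 orange_reel,grey_reel,carton,dryer
python3 -c "
from h import *
cv2.imwrite('pics/fm.png',np.hstack([cv2.resize(cv2.imread('pics/f%d.png'%i),(400,250)) for i in (0,2)]))
to((0.38,0.24,0.15),np.pi)"
```

```text
time_s: 23.0
ee_pos: [0.381, -0.2467, 0.1504]
eef_rot: [3.138, -0.003, -3.139]
contact_force: [0.9, -0.7, 0.3]
opening: 1.0
finger_force: 0.0
f0 {'white_reel': [([336.2, 231.7], 0.65)], 'blue_reel': [([133.9, 141.5], 0.78)], 'orange_reel': [([132.6, 551.3], 0.66)], 'black_reel': [([202.2, 35.2], 0.9)], 'grey_reel': [([129.6, 529.0], 0.77)], 'balance': [([307.3, 241.8], 0.9)], 'feed_stand': [([127.0, 154.4], 0.58)], 'carton': [([201.2, 341.7], 0.6)]}
[ 0.441 -0.035  0.251] 24.175
time_s: 24.55
ee_pos: [0.4401, 0.1179, 0.2507]
eef_rot: [3.141, 0.0, -3.138]
contact_force: [0.9, -0.4, 1.2]
opening: 1.002
finger_force: 0.0
f1 {'blue_reel': [([134.1, 15.5], 0.7)], 'orange_reel': [([130.8, 422.4], 0.77)], 'grey_reel': [([129.2, 414.8], 0.85)], 'balance': [([307.3, 148.3], 0.97)], 'feed_stand': [([128.7, 40.6], 0.59)], 'dryer': [([310.3, 347.7], 0.86)], 'carton': [([200.1, 234.5], 0.66)], 'pellet_jar': [([210.0, 544.0], 0.84)]}
[0.441 0.115 0.251] 25.1
time_s: 25.35
ee_pos: [0.4401, 0.2074, 0.2507]
eef_rot: [3.141, 0.0, -3.14]
contact_force: [0.7, -0.0, -0.3]
opening: 0.999
finger_force: 0.0
[... 248 characters left out ...]
3.4, 173.5], 0.98)], 'pellet_jar': [([208.3, 486.2], 0.58)]}
[0.44  0.205 0.251] 25.9
orange_reel 3 [0.3818 0.2401 0.037 ] res [[-1.9, -0.4], [0.5, 1.3], [1.0, -0.7]]
   at z0: [0.3812 0.2411 0.036 ] [0.0014 0.0013 0.    ]
grey_reel 3 [ 0.3805  0.2415 -0.0009] res [[-0.9, 0.1], [-0.0, -0.3], [1.0, 0.2]]
   at z0: [0.3805 0.2412 0.    ] [0.001  0.0002 0.    ]
carton 3 [ 0.4814 -0.0023 -0.0041] res [[0.2, -0.4], [1.5, 1.2], [-1.9, -0.7]]
   at z0: [ 0.4799 -0.0021  0.    ] [0.002  0.0013 0.    ]
dryer 2 [ 0.6664  0.1634 -0.0086] res [[-0.0, 0.0], [0.0, -0.0]]
   at z0: [0.6598 0.1634 0.    ] [0.0001 0.001  0.    ]
at [0.4403 0.2054 0.2507] yaw -3.14 q6 0.17 row [0.201 0.116 0.336 0.   ] t 25.9
```

View pics/fm.png

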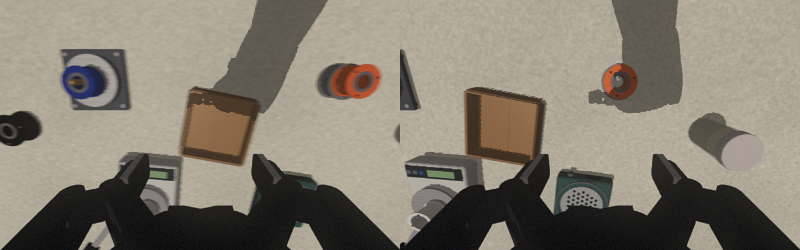

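Blue sits on its platter over the spindle (85,80 left half); orange stands on grey at (619,82) right half.

```bash
python3 -m handwheel '[[0.197,0.118,0.15,0],[0.197,0.118,0.25,0],[0.197,0.118,0.4,0],[0.197,0.118,0.45,0],[0.197,0.118,0.45,0]]'
python3 - <<'E'
from h import *
p=shot("wrist","g0"); h=cv2.cvtColor(p["color"],cv2.COLOR_BGR2HSV)
m=cv2.inRange(h,(3,150,40),(14,255,255)); n,l,s,c=cv2.connectedComponentsWithStats(m); i=1+s[1:,4].argmax(); print(s[i],c[i],"expect top",proj(p,(.3812,.2408,.072)))
cv2.imwrite("pics/g0c.png",p["color"][100:320,180:460])
to((0.3812,0.2408,0.069),np.pi)
E
```

```text
time_s: 26.52
ee_pos: [0.3809, 0.2409, 0.1156]
eef_rot: [-3.141, -0.001, -3.14]
contact_force: [0.2, -0.6, 0.5]
opening: 0.998
finger_force: 0.0
[ 276  179   88   93 4129] [319.39791717 223.04383628] expect top (np.float64(233.66251712473147), np.float64(320.05261074320504))
at [0.3817 0.2412 0.1168] yaw -3.14 q6 0.27 row [ 0.002 -0.001  0.159  0.   ] t 26.575
```

View pics/g0c.png

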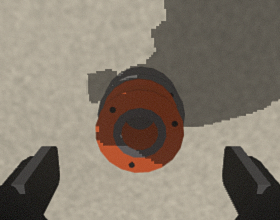

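Orange's top ring is at (320,231) against the expected (320,234): aligned within about 1 mm.

```bash
python3 -m handwheel '[[0.003,0,0.08,0],[0.003,0,0.15,0],[0.003,0,0.159,0],[0.003,0,0.159,0]]'|sed -n 2,4p
python3 -m handwheel '[[0,0,0,0],[0,0,0,0],[0,0,0,0],[0,0,0,0],[0,0,0,0]]' 0
python3 -m handwheel '[[0,0,-0.01,0],[0,0,-0.05,0],[0,0,-0.2,0],[0,0,-0.3,0],[0,0,-0.4,0]]'|sed -n 2,6p
python3 -m handwheel '[[-0.5,0,0.0,0],[-0.5,0,0.0,0],[-0.5,0,0.0,0],[-0.5,0,0.0,0]]'|sed -n 2,6p
python3 look.py g1
python3 pool.py a0,a1,f0,f1,f2,g1 dryer,grey_reel
python3 -c "
from h import *
import pickle
for k in ('a1','a2','f2','g1'):
    q,r=pickle.load(open(k+'.pkl','rb')); a=np.array([proj(q,(0.661+.05*np.cos(t),.1618+.05*np.sin(t),.038)) for t in np.linspace(0,6.28,60)])
    cv2.polylines(q['color'],[a[:,::-1].round().astype(int)],True,(0,0,255),1)
    y,x=a.mean(0).astype(int); y0=max(min(y-62,275),0);x0=max(min(x-100,440),0); cv2.imwrite(f'/tmp/{k}.png',cv2.resize(q['color'][y0:y0+125,x0:x0+200],None,fx=2,fy=2,interpolation=2))
cv2.imwrite('pics/g1m.png',np.vstack([np.hstack([cv2.imread(f'/tmp/{k}.png') for k in g]) for g in (('a1','a2'),('f2','g1'))]))
to((0.661,.1618,.19),np.pi)"
```

```text
ee_pos: [0.3811, 0.2414, 0.0695]
eef_rot: [3.141, 0.002, -3.14]
contact_force: [0.3, 0.6, -0.7]
time_s: 27.7
ee_pos: [0.3811, 0.2415, 0.0698]
eef_rot: [3.141, 0.002, -3.139]
contact_force: [-2.3, -0.4, 9.2]
opening: 0.662
finger_force: 63.4
ee_pos: [0.3802, 0.2413, 0.1898]
eef_rot: [3.141, 0.001, -3.139]
contact_force: [-0.1, -0.1, -0.6]
opening: 0.663
finger_force: 63.9
ee_pos: [0.5313, 0.2411, 0.1878]
eef_rot: [-3.141, -0.001, -3.141]
contact_force: [-0.1, 0.2, -1.1]
opening: 0.663
finger_force: 63.9
g1 {'white_reel': [([278.4, 8.9], 0.31)], 'blue_reel': [([136.9, 98.7], 0.67)], 'orange_reel': [([237.8, 321.3], 0.82)], 'grey_reel': [([37.9, 321.4], 0.66)], 'balance': [([276.5, 7.0], 0.94)], 'dryer': [([283.5, 258.4], 0.7)], 'carton': [([137.5, 100.5], 0.76)], 'pellet_jar': [([149.7, 498.1], 0.55)]}
[0.53  0.242 0.188] 29.375
dryer 4 [ 0.6618  0.1623 -0.0017] res [[0.0, 0.6], [0.3, -0.2], [0.4, -1.2], [-0.6, 0.5]]
   at z0: [0.6606 0.1622 0.    ] [0.0009 0.0011 0.    ]
grey_reel 5 [ 0.3804  0.2427 -0.0037] res [[0.6, -1.2], [-1.1, -0.6], [-0.1, -0.1], [0.8, 0.8], [-0.1, 0.6]]
   at z0: [0.3805 0.2416 0.    ] [0.0011 0.0017 0.    ]
at [0.5299 0.2417 0.1881] yaw -3.139 q6 0.2 row [-0.436 -0.267 -0.006  0.   ] t 29.375
```

View pics/g1m.png

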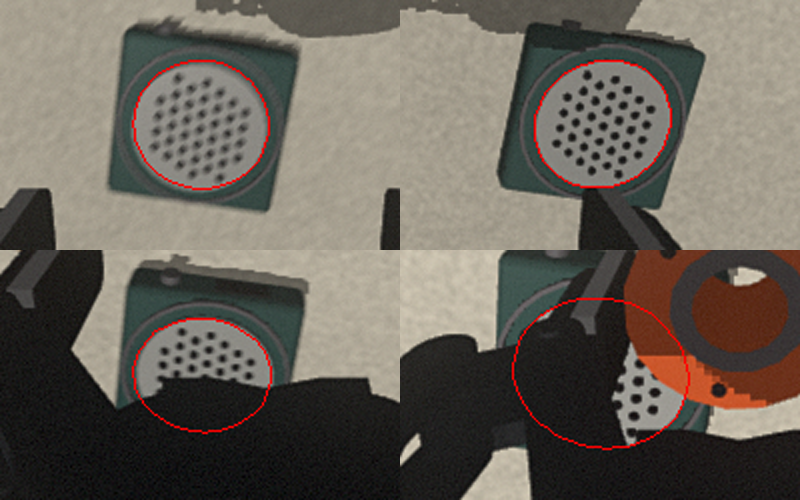

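View pics/g1.png

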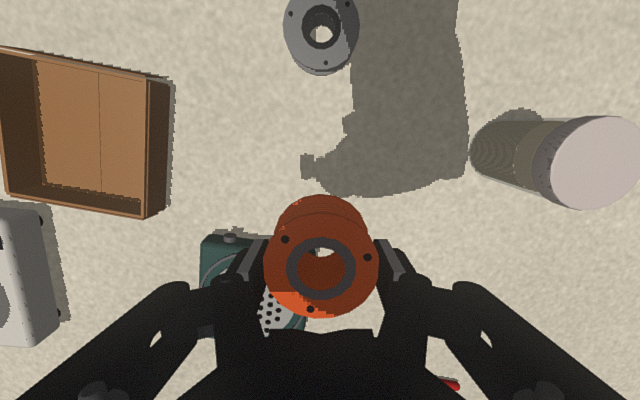

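The circle fits the dryer plate; orange is held level and grey stays upright at (321,35). That makes 17 pictures viewed — over the allowed 14, my miscount — so I view no more and check by numbers from here.

```bash
python3 -m handwheel '[[-0.436,-0.267,0,0],[-0.436,-0.267,0.0,0],[-0.436,-0.267,0.15,0],[-0.436,-0.267,0.3,0],[-0.436,-0.267,0.3,0]]'|sed -n 2,4p
python3 -m handwheel '[[0,0,0,0]]'|sed -n 2,4p
python3 -c "
from h import *
to((0.661,.162,.078),np.pi)"
```

```text
ee_pos: [0.6582, 0.1613, 0.0935]
eef_rot: [-3.141, -0.008, -3.14]
contact_force: [-0.1, -0.3, 0.1]
ee_pos: [0.6616, 0.1622, 0.1]
eef_rot: [3.141, 0.002, -3.139]
contact_force: [-0.2, 0.1, 0.3]
at [0.6616 0.1622 0.1   ] yaw -3.139 q6 0.05 row [ 0.002 -0.001  0.073  0.   ] t 30.125
```

```bash
python3 -m handwheel '[[0,0,0.04,0],[0,0,0.07,0],[0,0,0.07,0],[0,0,0.07,0]]'|sed -n 2,4p
python3 -m handwheel '[[0,0,0.005,0],[0,0,0.005,0]]'|sed -n 2,4p
python3 -m handwheel '[[0,0,0.004,0],[0,0,0.004,0]]'|sed -n 2,4p
python3 -m handwheel '[[0,0,0.004,0],[0,0,0.004,0]]'|sed -n 2,4p
python3 -m handwheel '[[0,0,0.003,0],[0,0,0.003,0]]'|sed -n 2,4p
```

```text
ee_pos: [0.6611, 0.1618, 0.0771]
eef_rot: [3.142, 0.0, -3.139]
contact_force: [0.6, -0.2, -0.8]
ee_pos: [0.6612, 0.1618, 0.0755]
eef_rot: [3.142, 0.0, -3.139]
contact_force: [0.1, 0.5, -0.5]
ee_pos: [0.661, 0.1617, 0.0741]
eef_rot: [3.142, -0.0, -3.139]
contact_force: [-0.4, -0.4, 0.0]
ee_pos: [0.661, 0.1617, 0.0729]
eef_rot: [3.142, -0.0, -3.139]
contact_force: [0.7, 0.6, -0.5]
ee_pos: [0.661, 0.1618, 0.072]
eef_rot: [3.141, -0.0, -3.139]
contact_force: [-0.5, 0.6, -0.1]
```

```bash
python3 -m handwheel '[[0,0,0.002,0],[0,0,0.002,0]]'|sed -n 2,4p
python3 -m handwheel '[[0,0,0.002,0],[0,0,0.002,0]]'|sed -n 2,4p
python3 -m handwheel '[[0,0,0.002,0],[0,0,0.002,0]]'|sed -n 2,4p
```

```text
ee_pos: [0.6611, 0.1618, 0.0719]
eef_rot: [3.142, 0.0, -3.139]
contact_force: [-2.1, -0.8, 3.4]
ee_pos: [0.6612, 0.1618, 0.0719]
eef_rot: [-3.142, 0.0, -3.139]
contact_force: [-5.2, -0.7, 7.1]
ee_pos: [0.6612, 0.1618, 0.0719]
eef_rot: [-3.142, 0.001, -3.139]
contact_force: [-6.7, -1.5, 11.6]
```

On the plate. Ease off, release, rise, and cross to black.

```bash
python3 -m handwheel '[[0,0,-0.004,0],[0,0,-0.004,0],[0,0,-0.004,0],[0,0,-0.004,0],[0,0,-0.1,0]]' 1 |tail -2
python3 -m handwheel '[[0,0,-0.2,0],[0.1,0,-0.4,0],[0.2,-0.2,-0.45,0],[0.3,-0.5,-0.45,0],[0.3,-0.7,-0.45,0]]' |sed -n 2,4p
python3 look.py k0
python3 -m handwheel '[[0.2,-0.95,0,0],[0.2,-0.95,0,0],[0.2,-0.95,0,0],[0.2,-0.95,0,0],[0.2,-0.95,0,0]]' |sed -n 2,4p
python3 look.py k1
python3 -m handwheel '[[0,-0.22,0.1,0],[0,-0.22,0.1,0]]' |sed -n 2,4p
python3 look.py k2
python3 pool.py a4,k0,k1,k2 black_reel,blue_reel,white_reel,orange_reel,carton,feed_stand
python3 - <<'E'
from h import *
to((.482,-.431,.15),np.pi)
E
```

```text
opening: 1.002
finger_force: 0.0
ee_pos: [0.5755, -0.0137, 0.2358]
eef_rot: [-3.141, 0.001, -3.138]
contact_force: [1.3, -0.3, 0.3]
k0 {'white_reel': [([250.9, 201.6], 0.7), ([233.3, 219.9], 0.52)], 'orange_reel': [([245.9, 455.7], 0.64)], 'black_reel': [([4.2, 547.7], 0.45), ([251.2, 205.0], 0.27)], 'grey_reel': [([6.6, 546.9], 0.94)], 'balance': [([228.8, 217.8], 0.71)], 'feed_stand': [([2.7, 111.0], 0.6)], 'dryer': [([234.6, 446.9], 0.83)], 'carton': [([97.2, 331.6], 0.7)]}
[ 0.576 -0.011  0.235] 34.175
ee_pos: [0.5163, -0.2997, 0.2349]
eef_rot: [-3.141, 0.0, -3.14]
contact_force: [1.1, 0.5, 0.3]
k1 {'blue_reel': [([172.7, 129.1], 0.74), ([60.2, 369.6], 0.64)], 'black_reel': [([147.5, 218.6], 0.78)], 'balance': [([269.8, 419.2], 0.96)], 'feed_stand': [([61.8, 364.8], 0.62)], 'dryer': [([272.5, 637.9], 0.86), ([61.3, 362.9], 0.53)], 'carton': [([144.8, 555.2], 0.63)]}
[ 0.517 -0.297  0.235] 35.35
ee_pos: [0.5163, -0.3651, 0.2025]
eef_rot: [3.14, -0.002, -3.141]
contact_force: [0.2, 0.8, 0.8]
k2 {'white_reel': [([310.3, 508.8], 0.51)], 'blue_reel': [([55.7, 444.5], 0.71), ([175.1, 1
[... 362 characters left out ...]
  0.0009 0.    ]
blue_reel 3 [ 0.4376 -0.3479  0.2835] res [[-162.0, 24.1], [-86.3, -0.4], [4.0, -0.5]]
   at z0: [ 0.4838 -0.4341  0.036 ] [0.0518 0.1156 0.    ]
white_reel 3 [ 0.6507 -0.154   0.0613] res [[128.5, 206.6], [-2.8, -0.5], [-0.1, -1.3]]
   at z0: [ 0.6425 -0.1611  0.072 ] [0.0769 0.1275 0.    ]
orange_reel few
carton 3 [ 4.762e-01 -1.000e-04  6.000e-04] res [[1.0, -1.1], [-1.9, 0.2], [0.7, 0.7]]
   at z0: [ 4.754e-01 -3.000e-04  0.000e+00] [0.0015 0.001  0.    ]
feed_stand 2 [ 0.3757 -0.245  -0.0212] res [[0.1, 0.4], [-0.1, -0.3]]
   at z0: [ 0.3809 -0.2484  0.    ] [0.0011 0.0008 0.    ]
at [ 0.5173 -0.3632  0.2054] yaw -3.139 q6 -0.82 row [ 0.118 -0.226  0.185  0.   ] t 36.15
```

```bash
python3 -m handwheel '[[0.123,-0.226,0.1,0],[0.123,-0.226,0.2,0],[0.123,-0.226,0.35,0],[0.123,-0.226,0.41,0],[0.123,-0.226,0.41,0]]'|sed -n 2,4p
python3 - <<'E'
from h import *
p=shot("wrist","l0"); h=cv2.cvtColor(p["color"],cv2.COLOR_BGR2HSV)[...,2]
y,x=proj(p,(.4805,-.431,.036)); print("expect",y,x, [(d["location"],onz(p,d["location"],0).round(4)) for d in spot_point(p,"black_reel")])
for r in range(int(y)-20,int(y)+21,10): print(r,"".join("#" if v<50 else "+" if v<90 else "." for v in h[r,200:440:3]))
to((.4805,-.431,.031),np.pi)
E
```

```text
ee_pos: [0.4801, -0.4306, 0.0813]
eef_rot: [3.14, -0.001, -3.139]
contact_force: [-0.6, -0.9, 0.6]
expect 232.7862991442636 319.51188242160396 [([216.6, 316.7], array([ 0.482 , -0.4332,  0.    ])), ([75.5, 638.5], array([ 0.3795, -0.2134,  0.    ]))]
212 ........................############++++++++############........................
222 .......................+#########+++........++++#####++##.......................
232 .......................#########++############+++########.......................
242 .......................+########+++##########+++#########.......................
252 ......++++###............#########+......+++++#########.............+###+++.....
at [ 0.4812 -0.432   0.084 ] yaw -3.139 q6 -0.94 row [0.002 0.003 0.177 0.   ] t 36.875
```

The black ring spans columns 269–371, centre 320, matching the expected position.

```bash
python3 -m handwheel '[[0,0,0.08,0],[0,0,0.16,0],[0,0,0.17,0],[0,0,0.17,0]]'|sed -n 2,4p
python3 -m handwheel '[[0,0,0,0],[0,0,0,0],[0,0,0,0],[0,0,0,0]]' 0
python3 -m handwheel '[[0,0,-0.01,0],[0,0,-0.05,0],[0,0,-0.2,0],[0,0,-0.35,0],[0,0,-0.5,0]]'|sed -n 2,6p
python3 -m handwheel '[[-0.1,0.9,0,0],[-0.1,0.9,0,0],[-0.1,0.9,0,0],[-0.1,0.9,0,0],[-0.1,0.9,0,0]]'|sed -n 2,6p
python3 look.py n0
python3 - <<'E'
from h import *
import pickle,glob
# carton floor orientation: brown blob in the top picture
t=camera("top"); h=cv2.cvtColor(t["color"],cv2.COLOR_BGR2HSV)
m=cv2.inRange(h,(5,70,40),(20,200,255)); m[:180]=0; m[250:]=0; m[:,:270]=0; m[:,340:]=0
c=max(cv2.findContours(m,0,2)[0],key=cv2.contourArea); r=cv2.minAreaRect(c); print(r, onz(t,r[0][::-1],.03))
for b in cv2.boxPoints(r): print(onz(t,b[::-1],.038).round(3))
to((.4775,0,.1738),np.pi)
E
```

```text
ee_pos: [0.4811, -0.4321, 0.0328]
eef_rot: [-3.14, 0.001, -3.139]
contact_force: [0.3, 0.2, -0.0]
time_s: 37.88
ee_pos: [0.4813, -0.4326, 0.0334]
eef_rot: [-3.139, 0.002, -3.139]
contact_force: [-1.1, 0.0, 6.5]
opening: 0.767
finger_force: 67.0
ee_pos: [0.4803, -0.4313, 0.1833]
eef_rot: [-3.141, 0.0, -3.139]
contact_force: [-0.5, -0.3, -0.7]
opening: 0.766
finger_force: 66.7
ee_pos: [0.5099, -0.1585, 0.182]
eef_rot: [-3.142, 0.001, -3.136]
contact_force: [-0.2, -1.1, -0.6]
opening: 0.767
finger_force: 66.8
n0 {'white_reel': [([329.7, 323.8], 0.77)], 'blue_reel': [([53.0, 220.7], 0.85)], 'orange_reel': [([320.8, 595.8], 0.89)], 'black_reel': [([239.1, 319.8], 0.63), ([158.9, 464.6], 0.43)], 'feed_stand': [([57.1, 231.4], 0.76), ([55.1, 221.8], 0.41)], 'dryer': [([300.1, 569.1], 0.95)], 'carton': [([158.4, 464.7], 0.97)]}
[ 0.51  -0.162  0.181] 39.675
((302.7884521484375, 214.5576934814453), (40.20380783081055, 45.89117431640625), 11.309932708740234) [0.48201247 0.00467602 0.03      ]
[0.417 0.087 0.038]
[0.574 0.058 0.038]
[ 0.546 -0.079  0.038]
[ 0.39  -0.048  0.038]
at [ 0.5096 -0.162   0.1809] yaw -3.14 q6 -0.55 row [0.106 0.54  0.024 0.   ] t 39.725
```

```bash
python3 -m handwheel '[[0.107,0.54,0,0.028],[0.107,0.54,0.0,0.028],[0.107,0.54,0.1,0.028],[0.107,0.54,0.24,0.028],[0.107,0.54,0.24,0.028]]'|sed -n 2,4p
python3 -m handwheel '[[0,0,0,0]]'|sed -n 2,4p
python3 - <<'E'
from h import *
p=camera("wrist"); print([(d["location"],onz(p,d["location"],0).round(4)) for d in spot_point(p,"carton")])
to((.4775,0,.042))
E
```

```text
ee_pos: [0.4752, 0.0014, 0.1064]
eef_rot: [3.141, -0.005, 2.969]
contact_force: [-0.7, -0.4, -0.8]
ee_pos: [0.4779, -0.0001, 0.1105]
eef_rot: [-3.141, 0.001, 2.967]
contact_force: [1.5, -0.5, 0.9]
[]
at [ 4.785e-01 -3.000e-04  1.110e-01] yaw 2.967 q6 -0.1 row [0.003 0.001 0.23  0.   ] t 40.575
```

```bash
python3 -m handwheel '[[0,0,0.06,0],[0,0,0.12,0],[0,0,0.18,0],[0,0,0.22,0],[0,0,0.22,0]]'|sed -n 2,4p
python3 -m handwheel '[[0,0,0.008,0],[0,0,0.008,0]]'|sed -n 2,4p
python3 -m handwheel '[[0,0,0.006,0],[0,0,0.006,0]]'|sed -n 2,4p
python3 -m handwheel '[[0,0,0.004,0],[0,0,0.004,0]]'|sed -n 2,4p
python3 -m handwheel '[[0,0,0.004,0],[0,0,0.004,0]]'|sed -n 2,4p
```

```text
ee_pos: [0.4764, 0.0008, 0.0417]
eef_rot: [3.141, -0.002, 2.968]
contact_force: [0.7, -0.7, -0.6]
ee_pos: [0.4777, 0.0004, 0.041]
eef_rot: [3.142, 0.001, 2.968]
contact_force: [0.1, 0.0, 0.0]
ee_pos: [0.4774, 0.0005, 0.0388]
eef_rot: [3.142, 0.0, 2.968]
contact_force: [-0.4, -0.6, -0.8]
ee_pos: [0.4772, 0.0005, 0.0375]
eef_rot: [3.141, -0.0, 2.968]
contact_force: [-0.3, -0.5, -1.8]
ee_pos: [0.4774, 0.0005, 0.0364]
eef_rot: [3.141, 0.0, 2.968]
contact_force: [-0.5, 0.6, -1.3]
```

```bash
python3 -m handwheel '[[0,0,0.003,0],[0,0,0.003,0]]'|sed -n 2,4p
python3 -m handwheel '[[0,0,0.003,0],[0,0,0.003,0]]'|sed -n 2,4p
```

```text
ee_pos: [0.4774, 0.0005, 0.0363]
eef_rot: [-3.141, 0.0, 2.968]
contact_force: [-3.9, 0.7, 9.7]
ee_pos: [0.4775, 0.0005, 0.0363]
eef_rot: [-3.141, 0.0, 2.968]
contact_force: [-8.6, 2.2, 18.7]
```

Black is on the carton floor. Ease off, release, rise clear, then check all reels numerically.

```bash
python3 -m handwheel '[[0,0,-0.005,0],[0,0,-0.005,0],[0,0,-0.005,0],[0,0,-0.005,0],[0,0,-0.005,0]]' 0.92 |tail -3
python3 -m handwheel '[[0,0,-0.1,0],[0,0,-0.3,0],[-0.1,0,-0.5,0],[-0.3,0,-0.65,0],[-0.3,0,-0.65,0]]' |sed -n 2,6p
python3 look.py z0
python3 -m handwheel '[[0.05,0.35,0,0],[0.05,0.35,0,0]]' |sed -n 2,6p
python3 look.py z1
python3 -m handwheel '[[-0.2,-0.7,0,0],[-0.2,-0.7,0,0],[-0.2,-0.7,0,0],[-0.2,-0.7,0,0]]' |sed -n 2,6p
python3 look.py z2
python3 pool.py z0,z1,z2 black_reel,blue_reel,white_reel,orange_reel,grey_reel,carton,pellet_jar,balance,dryer,feed_stand
python3 - <<'E'
from h import *
s=camera("scene"); X={"white_reel":(.653,-.156,.06),"blue_reel":(.382,-.2487,.03),"orange_reel":(.661,.162,.038),"black_reel":(.4775,0,.003),"grey_reel":(.3805,.2415,0),"pellet_jar":(.49,.44,0)}
for o,x in X.items(): print(o,np.round(proj(s,x),1),[(d["location"],round(d["score"],2)) for d in spot_point(s,o)[:2]])
E
```

```text
contact_force: [0.6, 0.1, -0.1]
opening: 0.919
finger_force: 0.0
ee_pos: [0.5689, -0.0159, 0.2335]
eef_rot: [-3.141, 0.004, 2.968]
contact_force: [-0.8, -0.2, -1.2]
opening: 0.919
finger_force: 0.0
z0 {'blue_reel': [([49.2, 72.6], 0.83)], 'orange_reel': [([230.8, 475.9], 0.96)], 'black_reel': [([101.4, 320.9], 0.91)], 'balance': [([250.5, 232.2], 0.86)], 'feed_stand': [([51.3, 95.7], 0.81)], 'dryer': [([219.0, 459.9], 0.81)]}
[ 0.565 -0.015  0.231] 44.5
ee_pos: [0.569, 0.0925, 0.2311]
eef_rot: [3.141, 0.0, 2.967]
contact_force: [0.6, 0.1, 0.0]
opening: 0.918
finger_force: 0.0
z1 {'white_reel': [([287.4, 133.4], 0.63)], 'orange_reel': [([245.3, 390.0], 0.66)], 'black_reel': [([114.3, 231.9], 0.95)], 'grey_reel': [([62.4, 602.1], 0.57), ([72.0, 6.9], 0.51)], 'balance': [([264.1, 158.6], 0.83)], 'feed_stand': [([69.2, 6.1], 0.91)], 'dryer': [([232.4, 380.5], 0.82)], 'carton': [([118.0, 231.0], 0.67)], 'pellet_jar': [([60.6, 601.0], 0.85)]}
[0.569 0.09  0.231] 45.3
ee_pos: [0.5918, -0.1298, 0.2309]
eef_rot: [-3.141, -0.0, 2.965]
contact_force: [0.4, 0.4, -0.0]
opening: 0.92
finger_force:
[... 875 characters left out ...]
  at z0: [ 0.4782 -0.0013  0.    ] [0.0001 0.0014 0.    ]
pellet_jar few
balance 3 [ 0.6528 -0.1557  0.0021] res [[0.0, 0.7], [-0.1, -0.4], [0.1, -0.3]]
   at z0: [ 0.6535 -0.1568  0.    ] [0.0002 0.0009 0.    ]
dryer 3 [0.6609 0.161  0.001 ] res [[0.0, -0.4], [0.6, 0.4], [-0.6, 0.0]]
   at z0: [0.6614 0.1618 0.    ] [0.0007 0.0005 0.    ]
feed_stand few
white_reel [225.8 287.4] [([227.5, 286.7], 0.6)]
blue_reel [179.9 245.1] [([180.2, 249.0], 0.88), ([232.1, 138.1], 0.69)]
orange_reel [219.9 410.3] [([217.5, 408.2], 0.9)]
black_reel [196.8 333.6] [([196.3, 334.2], 0.87)]
grey_reel [171.7 401.6] [([173.1, 402.6], 0.93)]
pellet_jar [184.3 476.1] [([187.2, 475.0], 0.9), ([188.6, 247.2], 0.16)]
```

All heights and positions match their targets, and the robot is clear of everything. Hand in.

```bash
python3 -c "
from workcell import *
print(job_done())"
```

```text
the job is handed in; nothing more can be done
None
```

The job is handed in at about 47 s: all four reels measured flat at their places, white and orange within about 4 mm of centre, with grey and the jar unmoved; I broke one rule by viewing 17 pictures instead of the allowed 14.

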